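Shim the rocking bench grinder

TASK

The bench grinder rocks because the rubber foot at its front left corner, as you face it, has perished and no longer reaches the bench. Without rocking or shoving the machine, slide the wooden taper shim flat along the bench under that foot, thin end first, until you feel it just start to drag, so that it takes a share of the load while the other feet still bear, and let go of it there. Then press down firmly on the board above that foot to check that it no longer rocks, and leave the other things on the bench undisturbed.

Things in the scene. Friction and masses are not known exactly. Their poses are not given: they have to be found in the camera images.
- grinder: Green bench grinder bolted to a plywood board 240 mm deep (x), 360 wide (y), 18 thick, on four round rubber feet 28 mm across at (+-92, +-150) mm; 3.8 to 4.9 kg, loose. Board underside 20 mm, top 38 mm above the bench. Origin: at bench level under the board's centre; x toward its back, y to its left (robot's left), z up. Front = side of the tool rests.
- grinder_front (a point): Middle of the board's front edge, on its top face. Nothing stands on the board within 80 mm of this edge. Behind that: tool rests 150 mm above the bench, wheels, guards and eye shields up to 250 mm, reaching 145 mm to either side of the middle.
- short_foot (a point): Point at bench level straight below the centre of the perished foot, the front left one, at (-92, +150) mm on the grinder. That foot's flat round underside hangs 4.5 to 11.5 mm above the bench; how much is not known, so where the shim bites must be felt. It can be entered from the front, the left or the corner between.
- short_foot_corner (a point): Point on the board's top face, 38 mm above the bench, straight above the centre of the perished foot, 28 to 30 mm in from the edges of the board. The place to press: with more than 12 N and less than 40 N. Without the shim, 9 to 12 N there rocks the grinder.
- foot_front_right: Round rubber foot, 28 mm across, 20 mm high, at the front right corner of the grinder's board; fixed to the board. It bears on the bench at first, with 9 to 13 N, hands its load over as the shim takes it up, and is the first to leave the bench if the shim is driven too far. Origin: centre of its underside.
- shim: Loose dark wooden taper shim, 150 mm long, 26 wide, rising straight from 2 mm thick at the thin end to 21 mm at the thick end; 60 g; flat on the bench left of the grinder. Origin: centre of its underside; x along it toward the thin end (+75 mm), y across, z up. Drag in the gap: 1 to 2 N for each newton it carries; 3 to 7 N is a good fit, 10 N too tight.
- shim_grip (a point): Point in the thick part of the shim, 17 mm from the thick end, on its centre line, 10 mm above its underside; the shim is 19 mm thick there. A good place to grip it, across its 26 mm width.
- shim_tip (a point): Middle of the lower edge of the shim's thin end.
- sanding_block: Bystander: brown cork sanding block, 60x112x34 mm, lying loose. Origin: centre of its underside.
- insulating_tape: Bystander: roll of black insulating tape, 57 mm across, 19 mm high, lying loose. Origin: centre of its underside.
- screwdriver_yellow: Bystander: screwdriver with yellow handle, 27x174x24 mm, lying loose. Origin: centre of its underside.
- file: Bystander: flat file with wooden handle, 26x297x26 mm, lying loose. Origin: centre of its underside.
- torch: Bystander: black torch, 38x131x38 mm, lying loose. Origin: centre of its underside.
- offcut_2: Bystander: small pine offcut, 45x60x30 mm, lying loose. Origin: centre of its underside.

How it is judged:
On the way, in this order (a step that is already met when the one before it is completed fails the run):
1. the shim lies under the perished foot, let go, and bears on it while the front right foot still bears on the bench (contact force between shim and grinder above 0.8 N and contact force between foot_front_right and anything else above 0.8 N and contact force between the fingers and shim below 0.1 N), for 0.2 s.
2. the robot presses on the board above the shimmed foot with more than 12 N and the grinder does not rock (contact force between the fingers and grinder above 12 N and horizontal distance between the grasp point and short_foot_corner below 0.04 m and angle between grinder's own z axis and vertical below 0.012 rad and contact force between the fingers and shim below 0.1 N), for 0.2 s.
At the end, for the whole second after the job is handed in: The shim lies flat on the bench under the perished foot (thin end within 110 mm of the foot's centre) and carries at least 0.8 N of the grinder, the front right foot still carries at least 0.8 N too, the grinder is level within 0.012 rad, and both are at rest and released (contact force between shim and grinder above 0.8 N and contact force between foot_front_right and anything else above 0.8 N and angle between grinder's own z axis and vertical below 0.012 rad and horizontal distance between shim_tip and short_foot_corner below 0.11 m and angle between shim's own z axis and vertical below 0.05 rad and linear speed of each of grinder, shim below 0.01 m/s); the robot touches nothing.
It fails at once if the grinder is rocked or lifted: it tilts by more than 0.02 rad (angle between grinder's own z axis and vertical above 0.02 rad).
It fails at once if the grinder is shoved more than 10 mm along the bench (distance of grinder from where it was at the start of the episode above 0.01 m).
It fails at once if the robot presses on the grinder with more than 40 N (contact force between the arm and grinder above 40 N).
It fails at once if a bystander is moved more than 20 mm (distance of any of sanding_block, insulating_tape, screwdriver_yellow, file, torch, offcut_2 from where it was at the start of the episode above 0.02 m).
It also fails if it takes over 69 s, if anything falls off the work surface, if the arm or the gripper's body presses on something with over 40 N, if the wrist force passes 120 N, or if a joint passes its speed limit or range.

ROBOT

A 7-joint arm with a two-finger parallel gripper is mounted at the origin on a cart in front of the work surface, level with it; the furniture and walls round the work are solid. World frame = base frame: x ahead of the robot, y to its left, z up, the work surface at z = 0. Lengths are in m, angles in rad, forces in N, time in s.
With the tool pointing down it reaches from about 0.425 to 0.925 m from the base axis. Payload 6.8 kg.
Tool frame: the origin (TCP) lies midway between the tips of the shut fingers; the grasp point (between the pads) lies 19 mm behind it; z points along the fingers, y is the line along which they close (so a half turn about z gives the same grasp; the last joint's range is limited). The gripper opens to 85 mm and grips with 20 to 120 N. Pads are 22 mm wide; open, the fingers measure 114 mm over their backs; the gripper's body (76 mm by 85 mm) begins 54 mm behind the grasp point. The pads swing forward as they close: fully open they stand 13 mm farther back than shut.
Start: joints at [-1.351, 0.477, 0.022, 1.555, -0.011, 1.109, -0.083], TCP at [0.217, 0.639, 0.231] pointing down, gripper open.
Joint ranges: [-2.96, 2.96], [-0.34, 2.1], [-1.41, 1.46], [0.24, 2.44], [-1.37, 4.51], [0.17, 1.92], [-2.96, 2.96]. Speed limits (rad/s): [2.39, 2.39, 3.14, 3.14, 3.14, 3.14, 3.14].

INTERFACE

Orientations are given as a unit quaternion [w, x, y, z].
In Python, from station import bot gives the robot as it stands.
- The arm moves only by the tool jog_arm, never from a script. Its argument "rows" is a list of rows, each an object of numbers: "fingers": the finger opening in mm, from 0 to 85.4; "x", "y", "z": the shift along the tool's x, y, z in mm; "ax", "ay", "az": the turn, a rotation vector about the tool's x, y, z in degrees. A call has exactly 8 rows; each row shifts and turns the commanded pose from where the row before left it, along the tool's axes as they then stand; what a row does not reach is not made up. A row lasts 1/10 s, in which the tool goes at most 50 mm and 8.59 degrees, less where a joint would pass 70% of its speed; a pose out of reach is approached as far as the arm can. A call with a gripper value outside its range is refused whole. The fingers move at their own pace and stop on an object; "force" is the grip in N (left out, the last holds). Time passes only in rows, so rows that do not move let the fingers close, or fill a call up. It gives the time, the measured TCP pose, the force, the opening and the grip force at its end, in the units of the state.
- bot.get_obs(): the state, without advancing time (a new reading comes with each control period).
- bot.read_camera(name): name is "side" or "top" or "wrist"; returns a dict with "pixels" (480x640x3 uint8, red, green, blue), "vertical_fov" (degrees; the focal length in pixels is half the picture's height over the tangent of half this angle, whatever the lens; pixels are square), "cx", "cy" (the principal point, pixels), "dist_coeffs" ([k1, k2, p1, p2, k3] as OpenCV has them; the pictures are not rectified), "world_from_camera" (4x4, takes a point from camera to world coordinates). Camera axes: x right, y down, z forward; pixel columns grow to the right and rows downward; lengths in m; the calibration is good to about 2 mm. A picture is of the moment at which its call begins. There is no depth.
- bot.hand_in(): hands the job in; it is judged then, once.
The state is a dict: "t": time; "q": joint angles; "joint_vel": joint speeds; "joint_torque": joint torques, N m; "eef_pos": TCP position; "tool_rot": TCP orientation; "contact_force": force on the tool from outside, world axes, zero at the start; "torque": the same for the moment, N m; "gripper_width": opening from 0.0 (shut) to 1.0 (fully open); "grasp_force": force on a finger pad.
Only numpy, scipy, OpenCV 4.12 (cv2) and the standard library are available. Lean on these libraries where they do the work, as an engineer would, in place of code of your own. Each camera call takes 0.05 s, during which the arm holds its last target. There are 200 camera calls.

## Working session

There is one attempt and no reset: what is moved stays moved. The work goes in short steps, Python scripts to look and compute and a tool call to move; the robot and the scene stay as the last step left them, time stands still between calls to the robot, and variables do not carry over. Pictures are saved under pics/ and viewed, at most 10 in all, crops included, and the job is handed in when it is done.

Besides the shell and the picture viewer there is one more tool, called after "Emit:" by a JSON object that holds its "fn" and its "kwargs", one argument or row to a line. jog_arm: Moves the arm, as the interface text tells. Its arguments: {"type":"object","properties":{"rows":{"type":"array","items":{"type":"object","properties":{"fingers":{"type":"number"},"x":{"type":"number"},"y":{"type":"number"},"z":{"type":"number"},"ax":{"type":"number"},"ay":{"type":"number"},"az":{"type":"number"}}}},"force":{"type":"number"}},"required":["rows"]}

```bash
mkdir -p pics
cat > h.py <<'E'
import numpy as np, cv2
from station import bot
def cam(n):
    c=bot.read_camera(n); p=np.array(c["pixels"]); f=240/np.tan(np.radians(c["vertical_fov"])/2)
    K=np.array([[f,0,c["cx"]],[0,f,c["cy"]],[0,0,1.]]); return p,K,np.array(c["dist_coeffs"],float),np.array(c["world_from_camera"])
def ray(c,uv,z):
    _,K,d,T=c
    u=cv2.undistortPoints(np.array(uv,float).reshape(-1,1,2),K,d).reshape(-1,2)
    r=np.c_[u,np.ones(len(u))]@T[:3,:3].T; o=T[:3,3]
    return o+r*((z-o[2])/r[:,2])[:,None]
def proj(c,P):
    _,K,d,T=c; R=T[:3,:3].T
    return cv2.projectPoints(np.array(P,float).reshape(-1,1,3),cv2.Rodrigues(R)[0],-R@T[:3,3],K,d)[0].reshape(-1,2)
def save(c,n): cv2.imwrite(f"pics/{n}.png",c[0][:,:,::-1])
E
python3 - <<'E'
from h import *
for n in("top","side"):
    c=cam(n); save(c,n); print(n,c[3].round(3).tolist(),c[1][0,0])
o=bot.get_obs(); print(o)
E
```

```text
top [[0.021, -0.995, 0.098, 0.401], [-1.0, -0.019, 0.023, -0.003], [-0.021, -0.099, -0.995, 1.174], [0.0, 0.0, 0.0, 1.0]] 436.67426457227356
side [[-0.975, -0.13, 0.182, 0.207], [-0.224, 0.609, -0.761, 1.203], [-0.012, -0.783, -0.622, 1.03], [0.0, 0.0, 0.0, 1.0]] 572.9779907356058
{'t': 0.1, 'q': array([-1.35111435,  0.47769496,  0.0223209 ,  1.55634789, -0.01148498,
        1.10927936, -0.08309329]), 'joint_vel': array([ 8.08180664e-04, -1.75788545e-03, -1.11646661e-03, -2.05263801e-03,
        4.34851383e-04,  2.52970354e-05, -8.14933188e-04]), 'joint_torque': array([ 4.02025500e-03, -5.97756529e+01,  1.61346808e+00, -2.81952631e+01,
        1.28492620e-02,  5.06685217e-03,  2.19750984e-05]), 'eef_pos': array([0.21714416, 0.63856474, 0.23043956]), 'tool_rot': array([-7.16643847e-05,  1.63132176e-01,  9.86603898e-01, -7.97596921e-04]), 'contact_force': array([-0.15694382, -0.16827946, -0.27243436]), 'torque': array([-0.03035877, -0.02630263,  0.03248886]), 'grasp_force': 0.0, 'gripper_width': 0.9989254840758016}
```

View pics/top.png

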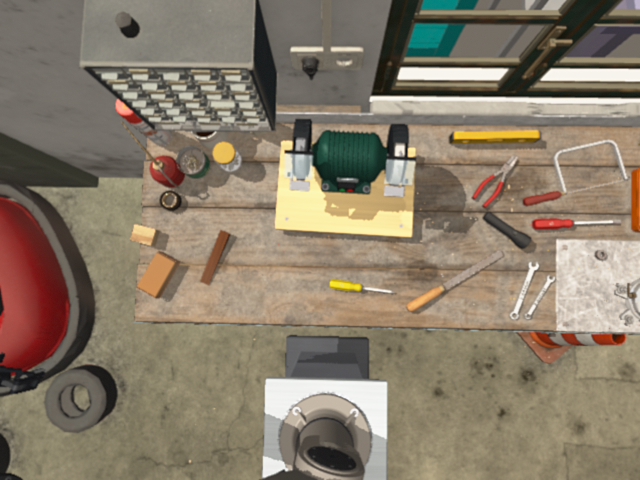

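View pics/side.png

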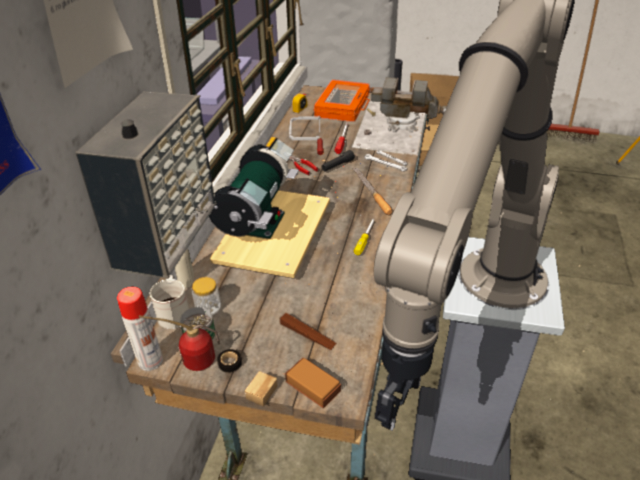

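The top view shows the board with its front-left corner near (277,229) and its front-right corner near (412,236). The shim runs from (222,233) to (207,280), with the tape at (171,200) and the sanding block at (158,274). I'll measure these and zoom in on the shim to find the thick end.

```bash
cat > m.py <<'E'
from h import *
t=cam("top"); s=cam("side")
def shim(c,roi):
    x0,y0,x1,y1=roi; p=c[0][y0:y1,x0:x1]; h=cv2.cvtColor(p,cv2.COLOR_RGB2HSV)
    m=((h[...,0]<15)&(h[...,1]>110)&(h[...,2]<150)).astype(np.uint8)
    m=cv2.morphologyEx(m,cv2.MORPH_OPEN,np.ones((2,2)))
    cs=cv2.findContours(m,cv2.RETR_EXTERNAL,cv2.CHAIN_APPROX_NONE)[0]; k=max(cs,key=cv2.contourArea)+np.array([x0,y0])
    return k
kt=shim(t,(190,220,245,295)); ks=shim(s,(270,305,345,355))
for n,c,k in(("t",t,kt),("s",s,ks)):
    r=cv2.minAreaRect(k); b=cv2.boxPoints(r); print(n,r,b.round(1).tolist()); print(ray(c,b,0.01).round(4).tolist())
p=t[0]; h=cv2.cvtColor(p,cv2.COLOR_RGB2HSV)
m=((h[...,0]>15)&(h[...,0]<32)&(h[...,1]>60)&(h[...,2]>170)).astype(np.uint8); m[:130]=0;m[250:]=0;m[:,:270]=0;m[:,425:]=0
k=max(cv2.findContours(m,cv2.RETR_EXTERNAL,cv2.CHAIN_APPROX_NONE)[0],key=cv2.contourArea)
a=cv2.approxPolyDP(k,4,True).reshape(-1,2); print("board",a.tolist()); 
print(ray(t,a,0.038).round(4).tolist())
cr=cv2.resize(s[0][290:360,250:350],None,fx=6,fy=6,interpolation=cv2.INTER_CUBIC)
cv2.imwrite("pics/scr.png",cr[:,:,::-1])
E
python3 m.py
```

```text
t ((215.48814392089844, 257.8283996582031), (10.153846740722656, 55.00000762939453), 22.61986541748047) [[200.1999969482422, 281.29998779296875], [221.39999389648438, 230.5], [230.8000030517578, 234.39999389648438], [209.60000610351562, 285.20001220703125]]
[[0.3976, 0.3406, 0.01], [0.535, 0.2898, 0.01], [0.5249, 0.264, 0.01], [0.3878, 0.315, 0.01]]
s ((308.1572265625, 332.1212463378906), (61.199859619140625, 12.801549911499023), 28.886581420898438) [[278.29998779296875, 322.8999938964844], [284.5, 311.70001220703125], [338.0, 341.29998779296875], [331.8999938964844, 352.5]]
[[0.5428, 0.2968, 0.01], [0.5385, 0.2571, 0.01], [0.3891, 0.3232, 0.01], [0.3959, 0.3595, 0.01]]
board [[281, 141], [275, 229], [411, 236], [413, 174], [403, 197], [383, 195], [383, 186], [388, 185], [383, 171], [371, 183], [369, 195], [323, 192], [312, 166], [312, 178], [304, 180], [310, 182], [309, 190], [290, 190], [283, 169], [284, 150], [291, 149], [292, 142]]
[[0.776, 0.1328, 0.038], [0.5383, 0.1415, 0.038], [0.5265, -0.2141, 0.038], [0.6913, -0.2192, 0.038], [0.6292, -0.1931, 0.038], [0.6337, -0.1407, 0.038], [0.6578, -0.1405, 0.038], [0.6607, -0.1536, 0.038], [0.6982, -0.1402, 0.038], [0.6654, -0.1088, 0.038], [0.6331, -0.1039, 0.038], [0.6391, 0.0174, 0.038], [0.7089, 0.0481, 0.038], [0.6763, 0.0474, 0.038], [0.6706, 0.0685, 0.038], [0.6655, 0.0524, 0.038], [0.6439, 0.0546, 0.038], [0.643, 0.1049, 0.038], [0.6995, 0.1252, 0.038], [0.7514, 0.124, 0.038], [0.7544, 0.1053, 0.038], [0.7736, 0.1032, 0.038]]
```

View pics/scr.png

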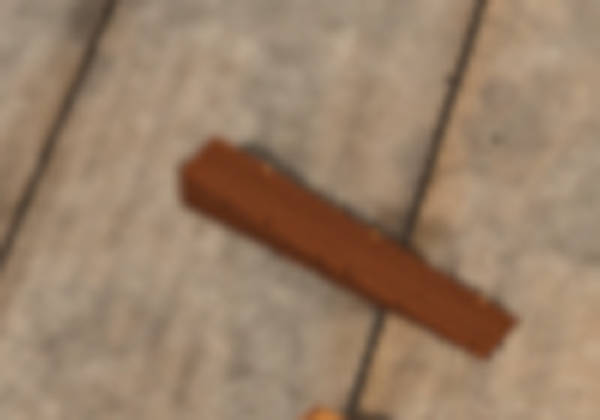

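The thick end of the shim is the far one, near (0.53, 0.275), and the thin end points toward the robot near (0.393, 0.33). The perished foot is near (0.565, 0.112). I'll move above the grip point and make the half turn, so the later rotation stays inside the last joint's range.

Emit:
{"fn": "jog_arm", "kwargs": {
  "rows": [
    {"x": -36, "y": -22, "fingers": 60},
    {"x": -36, "y": -22},
    {"x": -36, "y": -22},
    {"x": -36, "y": -22},
    {"x": -36, "y": -22},
    {"x": -36, "y": -22},
    {"x": -36, "y": -22},
    {"x": -36, "y": -22}
  ]
}}

```text
invalid input
```

Emit:
{"fn": "jog_arm", "kwargs": {
  "rows": [
    {"x": -36, "y": -22},
    {"x": -36, "y": -22},
    {"x": -36, "y": -22},
    {"az": 8.5},
    {"az": 8.5},
    {"az": 8.5},
    {"az": 8.5},
    {"az": 8.5}
  ]
}}

```text
invalid input
```

Emit:
{"fn": "jog_arm", "kwargs": {
  "rows": [
    {"az": 8.5},
    {"az": 8.5},
    {"az": 8.5},
    {"az": 8.5},
    {"az": 8.5},
    {"az": 8.5},
    {"az": 8.5},
    {"az": 8.5}
  ]
}}

```text
invalid input
```

Emit:
{"fn": "jog_arm", "kwargs": {
  "rows": [
    {"az": 8.5},
    {"az": 8.5},
    {"az": 8.5},
    {"az": 8.5},
    {"az": 8.5},
    {"az": 8.5},
    {"az": 8.5},
    {"az": 8.5}
  ]
}}

```text
invalid input
```

Emit:
{"fn": "jog_arm", "kwargs": {
  "rows": [
    {"x": -36, "y": -22, "z": 0, "ax": 0, "ay": 0, "az": 0, "fingers": 60},
    {"x": -36, "y": -22, "z": 0, "ax": 0, "ay": 0, "az": 0, "fingers": 60},
    {"x": -36, "y": -22, "z": 0, "ax": 0, "ay": 0, "az": 0, "fingers": 60},
    {"x": -36, "y": -22, "z": 0, "ax": 0, "ay": 0, "az": 0, "fingers": 60},
    {"x": -36, "y": -22, "z": 0, "ax": 0, "ay": 0, "az": 0, "fingers": 60},
    {"x": -36, "y": -22, "z": 0, "ax": 0, "ay": 0, "az": 0, "fingers": 60},
    {"x": -36, "y": -22, "z": 0, "ax": 0, "ay": 0, "az": 0, "fingers": 60},
    {"x": -36, "y": -22, "z": 0, "ax": 0, "ay": 0, "az": 0, "fingers": 60}
  ]
}}

```text
t: 1.0
eef_pos: [0.4342, 0.3782, 0.2313]
tool_rot: [-0.0, 0.163, 0.987, 0.0]
contact_force: [0.1, -0.3, -0.3]
gripper_width: 0.701
grasp_force: 0.0
```

Emit:
{"fn": "jog_arm", "kwargs": {
  "rows": [
    {"x": -36, "y": -22, "z": 0, "ax": 0, "ay": 0, "az": 0, "fingers": 60},
    {"x": -36, "y": -22, "z": 0, "ax": 0, "ay": 0, "az": 0, "fingers": 60},
    {"x": -36, "y": -22, "z": 0, "ax": 0, "ay": 0, "az": 0, "fingers": 60},
    {"x": 0, "y": 0, "z": 0, "ax": 0, "ay": 0, "az": 8.5, "fingers": 60},
    {"x": 0, "y": 0, "z": 0, "ax": 0, "ay": 0, "az": 8.5, "fingers": 60},
    {"x": 0, "y": 0, "z": 0, "ax": 0, "ay": 0, "az": 8.5, "fingers": 60},
    {"x": 0, "y": 0, "z": 0, "ax": 0, "ay": 0, "az": 8.5, "fingers": 60},
    {"x": 0, "y": 0, "z": 0, "ax": 0, "ay": 0, "az": 8.5, "fingers": 60}
  ]
}}

```text
t: 1.8
eef_pos: [0.5142, 0.2824, 0.2311]
tool_rot: [-0.0, 0.512, 0.859, -0.0]
contact_force: [-0.8, 0.4, -0.5]
gripper_width: 0.7
grasp_force: 0.0
```

Emit:
{"fn": "jog_arm", "kwargs": {
  "rows": [
    {"x": 0, "y": 0, "z": 0, "ax": 0, "ay": 0, "az": 8.5, "fingers": 60},
    {"x": 0, "y": 0, "z": 0, "ax": 0, "ay": 0, "az": 8.5, "fingers": 60},
    {"x": 0, "y": 0, "z": 0, "ax": 0, "ay": 0, "az": 8.5, "fingers": 60},
    {"x": 0, "y": 0, "z": 0, "ax": 0, "ay": 0, "az": 8.5, "fingers": 60},
    {"x": 0, "y": 0, "z": 0, "ax": 0, "ay": 0, "az": 8.5, "fingers": 60},
    {"x": 0, "y": 0, "z": 0, "ax": 0, "ay": 0, "az": 8.5, "fingers": 60},
    {"x": 0, "y": 0, "z": 0, "ax": 0, "ay": 0, "az": 8.5, "fingers": 60},
    {"x": 0, "y": 0, "z": 0, "ax": 0, "ay": 0, "az": 8.5, "fingers": 60}
  ]
}}

```text
t: 2.6
eef_pos: [0.5141, 0.2825, 0.2312]
tool_rot: [-0.0, 0.905, 0.426, -0.0]
contact_force: [0.5, -0.0, -0.1]
gripper_width: 0.702
grasp_force: 0.0
```

Emit:
{"fn": "jog_arm", "kwargs": {
  "rows": [
    {"x": 0, "y": 0, "z": 0, "ax": 0, "ay": 0, "az": 8.5, "fingers": 60},
    {"x": 0, "y": 0, "z": 0, "ax": 0, "ay": 0, "az": 8.5, "fingers": 60},
    {"x": 0, "y": 0, "z": 0, "ax": 0, "ay": 0, "az": 8.5, "fingers": 60},
    {"x": 0, "y": 0, "z": 0, "ax": 0, "ay": 0, "az": 8.5, "fingers": 60},
    {"x": 0, "y": 0, "z": 0, "ax": 0, "ay": 0, "az": 8.5, "fingers": 60},
    {"x": 0, "y": 0, "z": 0, "ax": 0, "ay": 0, "az": 8.5, "fingers": 60},
    {"x": 0, "y": 0, "z": 0, "ax": 0, "ay": 0, "az": 8.5, "fingers": 60},
    {"x": 0, "y": 0, "z": 0, "ax": 0, "ay": 0, "az": 8.5, "fingers": 60}
  ]
}}

```text
t: 3.4
eef_pos: [0.5141, 0.2825, 0.2312]
tool_rot: [-0.0, 0.988, -0.153, -0.0]
contact_force: [-0.1, 0.9, -0.2]
gripper_width: 0.706
grasp_force: 0.0
```

Run:
```python
from h import *
c=cam("wrist"); save(c,"w1"); print(c[3].round(3).tolist(),c[1][0,0]); o=bot.get_obs(); print(o["q"].round(3),o["eef_pos"],o["tool_rot"])
```

```text
[[-0.303, -0.905, -0.299, 0.592], [-0.953, 0.288, 0.096, 0.258], [-0.001, 0.314, -0.949, 0.373], [0.0, 0.0, 0.0, 1.0]] 348.42705497481904
[-1.238  0.432  0.842  1.813 -0.366  1.061 -2.145] [0.5140078  0.28269628 0.23101329] [ 1.66170458e-04  9.87680901e-01 -1.56481187e-01 -2.21909039e-04]
```

View pics/w1.png

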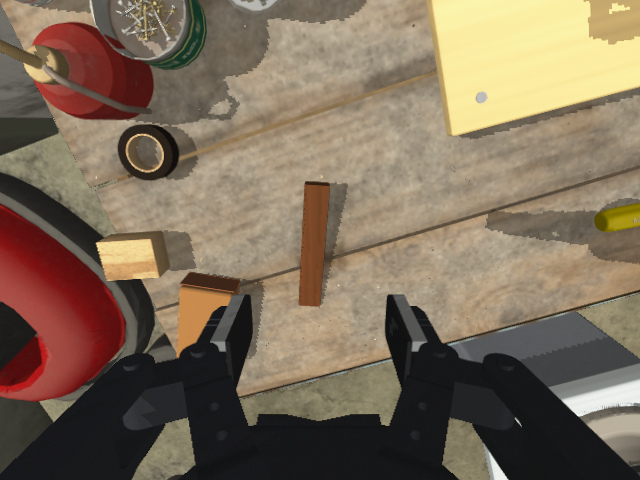

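The wrist view shows the shim from its thick end, about (305–330,183), to its thin end, about (299–321,305). The board's front-left top corner is near (449,131).

```bash
cat > s.py <<'E'
from h import *
c=cam("wrist"); h=cv2.cvtColor(c[0],cv2.COLOR_RGB2HSV)
m=((h[...,0]<15)&(h[...,1]>110)&(h[...,2]<150)).astype(np.uint8); m[:, :290]=0; m[:,345:]=0; m[:165]=0;m[320:]=0
k=max(cv2.findContours(m,cv2.RETR_EXTERNAL,cv2.CHAIN_APPROX_NONE)[0],key=cv2.contourArea)
a=cv2.approxPolyDP(k,5,True).reshape(-1,2); print(a.tolist())
b=a[np.argsort(a[:,1])]; th=ray(c,b[:2],.021); tn=ray(c,b[-2:],.002); print(th.round(4),tn.round(4))
A=th.mean(0)[:2];B=tn.mean(0)[:2]; d=(B-A)/np.linalg.norm(B-A); g=A+.017*d
print("len",np.linalg.norm(B-A),"dir",np.degrees(np.arctan2(d[1],d[0])),"grip",g)
q=bot.get_obs(); from scipy.spatial.transform import Rotation as R
w=q["tool_rot"]; M=R.from_quat([w[1],w[2],w[3],w[0]]).as_matrix(); print("toolx ang",np.degrees(np.arctan2(M[1,0],M[0,0])), "delta tool mm",1000*(M.T@(np.r_[g,.0]-np.r_[q["eef_pos"][:2],0])))
print("board corner",ray(c,[(449,131)],.038), "screw",ray(c,[(481,97)],.04))
E
python3 s.py
```

```text
[[305, 182], [299, 300], [320, 305], [329, 186]]
[[0.5417 0.2883 0.021 ]
 [0.5303 0.2665 0.021 ]] [[0.408  0.3419 0.002 ]
 [0.3938 0.3202 0.002 ]]
len 0.1453948672378904 dir 158.32404175157546 grip [0.52021608 0.28365903]
toolx ang -17.33005031006046 delta tool mm [ 5.59391722e+00 -2.76806660e+00 -1.85988210e-03]
board corner [[0.54779288 0.14532608 0.038     ]] screw [[0.5680553  0.11266087 0.04      ]]
```

Emit:
{"fn": "jog_arm", "kwargs": {
  "rows": [
    {"x": 3, "y": -3, "z": 0, "ax": 0, "ay": 0, "az": 4, "fingers": 44},
    {"x": 0, "y": 0, "z": 30, "ax": 0, "ay": 0, "az": 0, "fingers": 44},
    {"x": 0, "y": 0, "z": 30, "ax": 0, "ay": 0, "az": 0, "fingers": 44},
    {"x": 0, "y": 0, "z": 30, "ax": 0, "ay": 0, "az": 0, "fingers": 44},
    {"x": 0, "y": 0, "z": 30, "ax": 0, "ay": 0, "az": 0, "fingers": 44},
    {"x": 0, "y": 0, "z": 30, "ax": 0, "ay": 0, "az": 0, "fingers": 44},
    {"x": 0, "y": 0, "z": 20, "ax": 0, "ay": 0, "az": 0, "fingers": 44},
    {"x": 0, "y": 0, "z": 0, "ax": 0, "ay": 0, "az": 0, "fingers": 44}
  ]
}}

```text
t: 4.3
eef_pos: [0.5161, 0.2837, 0.0587]
tool_rot: [0.002, 0.983, -0.183, -0.002]
contact_force: [0.5, -0.8, -0.0]
gripper_width: 0.512
grasp_force: 0.0
```

Run:
```python
from h import *
c=cam("wrist"); save(c,"w2"); print(c[3].round(3).tolist()); print(bot.get_obs()["eef_pos"])
```

```text
[[-0.36, -0.884, -0.297, 0.593], [-0.933, 0.343, 0.111, 0.255], [0.004, 0.317, -0.948, 0.2], [0.0, 0.0, 0.0, 1.0]]
[0.51732275 0.28400951 0.06043129]
```

View pics/w2.png

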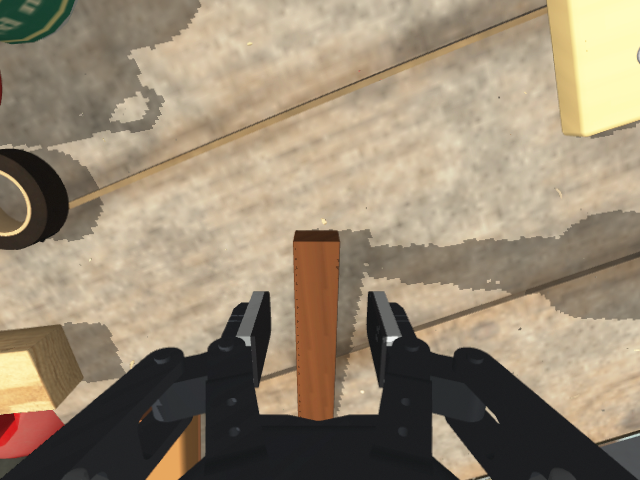

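The view from close by shows the shim centred between the fingers. Its thick end face lies between rows 231 and 241, and the board's top corner is near (565,133).

Run:
```python
from h import *
c=cam("wrist"); o=bot.get_obs()
print(ray(c,[(293,241),(340,241)],.021),ray(c,[(295,231),(339,231)],0),o["eef_pos"])
print("corner bottom", ray(c,[(565,133)],.02),ray(c,[(565,133)],.038))
t=cam("top"); print("tcp proj top",proj(t,[o["eef_pos"]])); cv2.imwrite("pics/t2.png",cv2.resize(t[0][210:270,170:300],None,fx=6,fy=6,interpolation=cv2.INTER_CUBIC)[:,:,::-1])
```

```text
[[0.54098925 0.29015263 0.021     ]
 [0.53165988 0.2660956  0.021     ]] [[0.54033624 0.29064506 0.        ]
 [0.53068203 0.26574745 0.        ]] [0.51831765 0.28435457 0.06164888]
corner bottom [[0.54437646 0.13985898 0.02      ]] [[0.54927813 0.15125276 0.038     ]]
tcp proj top [[218.28599872 234.57493066]]
```

View pics/t2.png

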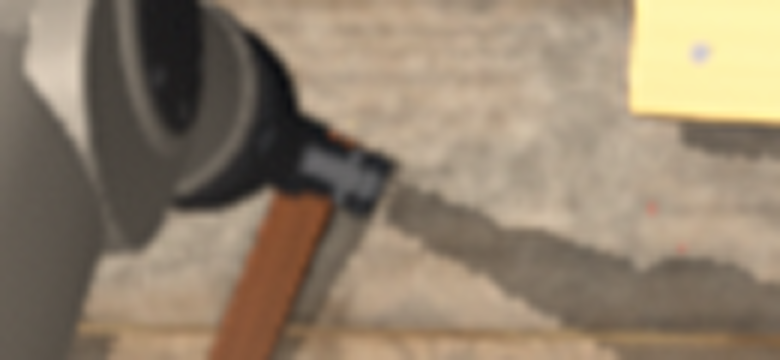

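Emit:
{"fn": "jog_arm", "kwargs": {
  "rows": [
    {"x": 0, "y": 0, "z": 15, "ax": 0, "ay": 0, "az": 0, "fingers": 36},
    {"x": 0, "y": 0, "z": 15, "ax": 0, "ay": 0, "az": 0, "fingers": 36},
    {"x": 0, "y": 0, "z": 10, "ax": 0, "ay": 0, "az": 0, "fingers": 36},
    {"x": 0, "y": 0, "z": 6, "ax": 0, "ay": 0, "az": 0, "fingers": 36},
    {"x": 0, "y": 0, "z": 4, "ax": 0, "ay": 0, "az": 0, "fingers": 36},
    {"x": 0, "y": 0, "z": 4, "ax": 0, "ay": 0, "az": 0, "fingers": 36},
    {"x": 0, "y": 0, "z": 0, "ax": 0, "ay": 0, "az": 0, "fingers": 36},
    {"x": 0, "y": 0, "z": 0, "ax": 0, "ay": 0, "az": 0, "fingers": 36}
  ]
}}

```text
t: 5.25
eef_pos: [0.5183, 0.2845, 0.0075]
tool_rot: [-0.0, 0.983, -0.185, 0.0]
contact_force: [-0.7, 0.8, 0.1]
gripper_width: 0.416
grasp_force: 0.0
```

Emit:
{"fn": "jog_arm", "kwargs": {
  "rows": [
    {"x": 0, "y": 0, "z": 2, "ax": 0, "ay": 0, "az": 0, "fingers": 36},
    {"x": 0, "y": 0, "z": 2, "ax": 0, "ay": 0, "az": 0, "fingers": 36},
    {"x": 0, "y": 0, "z": 0, "ax": 0, "ay": 0, "az": 0, "fingers": 36},
    {"x": 0, "y": 0, "z": 0, "ax": 0, "ay": 0, "az": 0, "fingers": 36},
    {"x": 0, "y": 0, "z": 0, "ax": 0, "ay": 0, "az": 0, "fingers": 36},
    {"x": 0, "y": 0, "z": 0, "ax": 0, "ay": 0, "az": 0, "fingers": 36},
    {"x": 0, "y": 0, "z": 0, "ax": 0, "ay": 0, "az": 0, "fingers": 36},
    {"x": 0, "y": 0, "z": 0, "ax": 0, "ay": 0, "az": 0, "fingers": 36}
  ]
}}

```text
t: 6.05
eef_pos: [0.5181, 0.2845, 0.0033]
tool_rot: [-0.0, 0.983, -0.185, -0.0]
contact_force: [0.3, -1.2, 0.1]
gripper_width: 0.424
grasp_force: 0.0
```

Emit:
{"fn": "jog_arm", "kwargs": {
  "force": 40,
  "rows": [
    {"x": 0, "y": 0, "z": 0, "ax": 0, "ay": 0, "az": 0, "fingers": 15},
    {"x": 0, "y": 0, "z": 0, "ax": 0, "ay": 0, "az": 0, "fingers": 15},
    {"x": 0, "y": 0, "z": 0, "ax": 0, "ay": 0, "az": 0, "fingers": 15},
    {"x": 0, "y": 0, "z": 0, "ax": 0, "ay": 0, "az": 0, "fingers": 15},
    {"x": 0, "y": 0, "z": 0, "ax": 0, "ay": 0, "az": 0, "fingers": 15},
    {"x": 0, "y": 0, "z": 0, "ax": 0, "ay": 0, "az": 0, "fingers": 15},
    {"x": 0, "y": 0, "z": 0, "ax": 0, "ay": 0, "az": 0, "fingers": 15},
    {"x": 0, "y": 0, "z": 0, "ax": 0, "ay": 0, "az": 0, "fingers": 15}
  ]
}}

```text
t: 6.85
eef_pos: [0.5183, 0.2845, 0.0035]
tool_rot: [-0.0, 0.983, -0.185, 0.0]
contact_force: [0.0, 0.7, 4.7]
gripper_width: 0.293
grasp_force: 40.1
```

Emit:
{"fn": "jog_arm", "kwargs": {
  "rows": [
    {"x": 0, "y": 0, "z": -5, "ax": 0, "ay": 0, "az": 0, "fingers": 15},
    {"x": 0, "y": 0, "z": -5, "ax": 0, "ay": 0, "az": 0, "fingers": 15},
    {"x": 11, "y": -7, "z": 0, "ax": 0, "ay": 0, "az": 0, "fingers": 15},
    {"x": 11, "y": -7, "z": 0, "ax": 0, "ay": 0, "az": 0, "fingers": 15},
    {"x": 11, "y": -7, "z": 0, "ax": 0, "ay": 0, "az": 0, "fingers": 15},
    {"x": 10, "y": -7, "z": 0, "ax": 0, "ay": 0, "az": 0, "fingers": 15},
    {"x": 0, "y": 0, "z": 0, "ax": 0, "ay": 0, "az": -8, "fingers": 15},
    {"x": 0, "y": 0, "z": 0, "ax": 0, "ay": 0, "az": -8, "fingers": 15}
  ]
}}

```text
t: 7.65
eef_pos: [0.5683, 0.2948, 0.0132]
tool_rot: [0.0, 0.999, -0.043, -0.0]
contact_force: [0.4, 0.1, -1.0]
gripper_width: 0.288
grasp_force: 39.5
```

Emit:
{"fn": "jog_arm", "kwargs": {
  "rows": [
    {"x": 0, "y": 0, "z": 0, "ax": 0, "ay": 0, "az": -8, "fingers": 15},
    {"x": 0, "y": 0, "z": 0, "ax": 0, "ay": 0, "az": -8, "fingers": 15},
    {"x": 0, "y": 0, "z": 0, "ax": 0, "ay": 0, "az": -8, "fingers": 15},
    {"x": 0, "y": 0, "z": 0, "ax": 0, "ay": 0, "az": -8, "fingers": 15},
    {"x": 0, "y": 0, "z": 0, "ax": 0, "ay": 0, "az": -8, "fingers": 15},
    {"x": 0, "y": 0, "z": 0, "ax": 0, "ay": 0, "az": -8, "fingers": 15},
    {"x": 0, "y": 0, "z": 0, "ax": 0, "ay": 0, "az": -8, "fingers": 15},
    {"x": 0, "y": 0, "z": 0, "ax": 0, "ay": 0, "az": -8, "fingers": 15}
  ]
}}

```text
t: 8.45
eef_pos: [0.568, 0.2946, 0.0133]
tool_rot: [0.0, 0.87, 0.493, -0.0]
contact_force: [0.9, -0.3, -1.0]
gripper_width: 0.295
grasp_force: 39.5
```

Emit:
{"fn": "jog_arm", "kwargs": {
  "rows": [
    {"x": 0, "y": 0, "z": 0, "ax": 0, "ay": 0, "az": -7, "fingers": 15},
    {"x": 0, "y": 0, "z": 0, "ax": 0, "ay": 0, "az": -8, "fingers": 15},
    {"x": 0, "y": 0, "z": 0, "ax": 0, "ay": 0, "az": -8, "fingers": 15},
    {"x": 0, "y": 0, "z": 0, "ax": 0, "ay": 0, "az": -6, "fingers": 15},
    {"x": 0, "y": 0, "z": 0, "ax": 0, "ay": 0, "az": 0, "fingers": 15},
    {"x": 0, "y": 0, "z": 0, "ax": 0, "ay": 0, "az": 0, "fingers": 15},
    {"x": 0, "y": 0, "z": 0, "ax": 0, "ay": 0, "az": 0, "fingers": 15},
    {"x": 0, "y": 0, "z": 0, "ax": 0, "ay": 0, "az": 0, "fingers": 15}
  ]
}}

```text
t: 9.25
eef_pos: [0.5682, 0.295, 0.0132]
tool_rot: [0.0, 0.721, 0.693, -0.0]
contact_force: [-0.0, 0.4, -0.1]
gripper_width: 0.29
grasp_force: 39.5
```

Run:
```python
from h import *
c=cam("wrist"); save(c,"w3"); print(c[3].round(3).tolist()); o=bot.get_obs();print(o["eef_pos"],o["tool_rot"],o["q"].round(2),o["contact_force"])
t=cam("top"); s=cam("side"); 
a=cv2.resize(t[0][190:270,190:320],(800,492),interpolation=cv2.INTER_CUBIC); 
cv2.imwrite("pics/t3.png",a[:,:,::-1]); cv2.imwrite("pics/s3.png",cv2.resize(s[0][220:345,190:350],None,fx=4.5,fy=4.5,interpolation=cv2.INTER_CUBIC)[:,:,::-1])
```

```text
[[0.999, -0.04, -0.012, 0.572], [-0.042, -0.948, -0.314, 0.376], [0.001, 0.314, -0.949, 0.155], [0.0, 0.0, 0.0, 1.0]]
[0.56817783 0.2950095  0.01326059] [ 7.04352031e-05  7.21288193e-01  6.92635063e-01 -8.90468630e-05] [-0.67  0.68  0.13  1.79 -0.13  0.67 -0.51] [0.40606968 0.15646018 0.15240694]
```

View pics/w3.png

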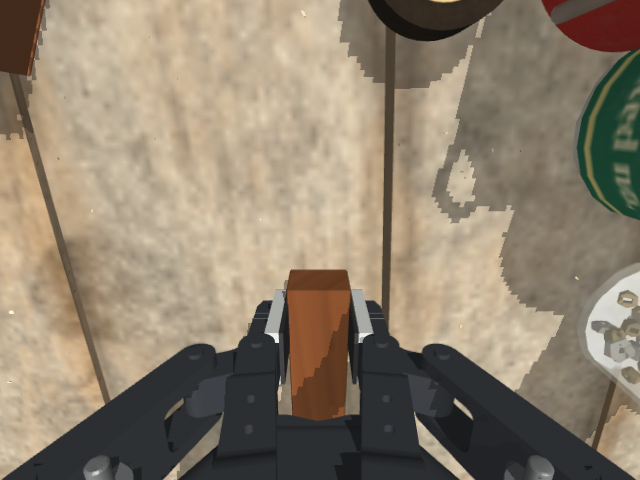

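The shim is held squarely between the pads, with its thick end toward (320,280). Next I'll check it against the foot from the top view.

View pics/t3.png

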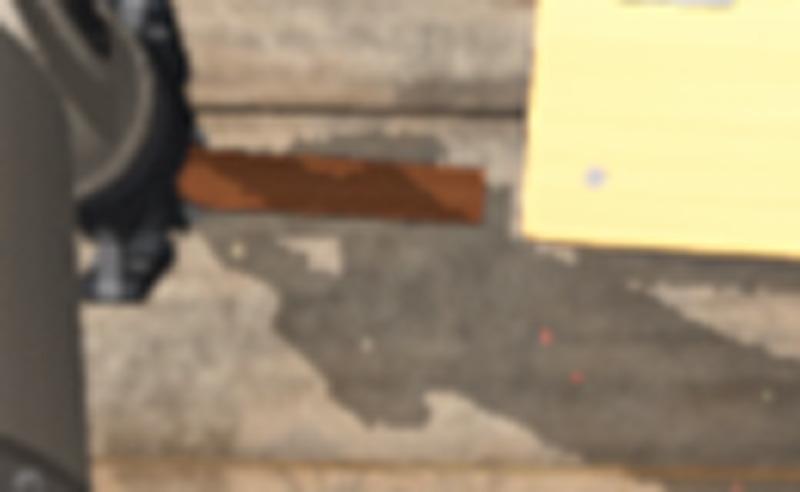

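The crop shows the shim tip at about (484,196), the screw above the foot at (595,178), and the board's front-left corner at (522,237).

Run:
```python
from h import *
t=cam("top"); f=lambda u,v:(190+(u+.5)/800*130-.5,190+(v+.5)/492*80-.5)
tip=ray(t,[f(484,170),f(484,222),f(185,150),f(185,205)],.012)
print("tip",tip.round(4),"\nscrew",ray(t,[f(595,178)],.039),"corner",ray(t,[f(522,237)],.038),"edge pt",ray(t,[f(800,260)],.038))
```

```text
tip [[0.5731 0.1641 0.012 ]
 [0.5501 0.1633 0.012 ]
 [0.5796 0.296  0.012 ]
 [0.5552 0.2949 0.012 ]] 
screw [[0.56649259 0.11253668 0.039     ]] corner [[0.54064127 0.14312198 0.038     ]] edge pt [[0.53296413 0.02423694 0.038     ]]
```

Emit:
{"fn": "jog_arm", "kwargs": {
  "rows": [
    {"x": 0, "y": 3, "z": 0, "ax": 0, "ay": 0, "az": 0, "fingers": 15},
    {"x": 0, "y": 3, "z": 0, "ax": 0, "ay": 0, "az": 0, "fingers": 15},
    {"x": 0, "y": 0, "z": 4, "ax": 0, "ay": 0, "az": 0, "fingers": 15},
    {"x": 0, "y": 0, "z": 3, "ax": 0, "ay": 0, "az": 0, "fingers": 15},
    {"x": 0, "y": 0, "z": 2, "ax": 0, "ay": 0, "az": 0, "fingers": 15},
    {"x": 0, "y": 0, "z": 0.5, "ax": 0, "ay": 0, "az": 0, "fingers": 15},
    {"x": 0, "y": 0, "z": 0, "ax": 0, "ay": 0, "az": 0, "fingers": 15},
    {"x": 0, "y": 0, "z": 0, "ax": 0, "ay": 0, "az": 0, "fingers": 15}
  ]
}}

```text
t: 10.25
eef_pos: [0.5743, 0.2947, 0.0038]
tool_rot: [-0.0, 0.721, 0.693, 0.0]
contact_force: [0.4, -0.1, -0.7]
gripper_width: 0.29
grasp_force: 39.5
```

Emit:
{"fn": "jog_arm", "kwargs": {
  "rows": [
    {"x": -5, "y": 0, "z": 0, "ax": 0, "ay": 0, "az": 0, "fingers": 15},
    {"x": -5, "y": 0, "z": 0, "ax": 0, "ay": 0, "az": 0, "fingers": 15},
    {"x": -5, "y": 0, "z": 0, "ax": 0, "ay": 0, "az": 0, "fingers": 15},
    {"x": -5, "y": 0, "z": 0, "ax": 0, "ay": 0, "az": 0, "fingers": 15},
    {"x": -5, "y": 0, "z": 0, "ax": 0, "ay": 0, "az": 0, "fingers": 15},
    {"x": -5, "y": 0, "z": 0, "ax": 0, "ay": 0, "az": 0, "fingers": 15},
    {"x": -5, "y": 0, "z": 0, "ax": 0, "ay": 0, "az": 0, "fingers": 15},
    {"x": -5, "y": 0, "z": 0, "ax": 0, "ay": 0, "az": 0, "fingers": 15}
  ]
}}

```text
t: 11.05
eef_pos: [0.5727, 0.2543, 0.0038]
tool_rot: [-0.0, 0.721, 0.693, -0.0]
contact_force: [0.9, 0.2, -1.0]
gripper_width: 0.289
grasp_force: 39.5
```

Run:
```python
from h import *
o=bot.get_obs();print(o["t"],o["eef_pos"],o["tool_rot"],o["contact_force"],o["torque"])
t=cam("top"); s=cam("side")
a=cv2.resize(t[0][190:260,200:310],(800,509),interpolation=cv2.INTER_CUBIC)[:,:,::-1]
cv2.imwrite("pics/t4.png",a); cv2.imwrite("pics/s4.png",cv2.resize(s[0][220:345,190:350],None,fx=4.5,fy=4.5,interpolation=cv2.INTER_CUBIC)[:,:,::-1])
```

```text
11.05 [0.57267092 0.2542576  0.00380188] [-1.47755341e-05  7.21067388e-01  6.92864938e-01 -1.78148782e-06] [ 0.92686827  0.19384623 -1.0038402 ] [ 0.06794737 -0.0008301  -0.0195859 ]
```

View pics/t4.png

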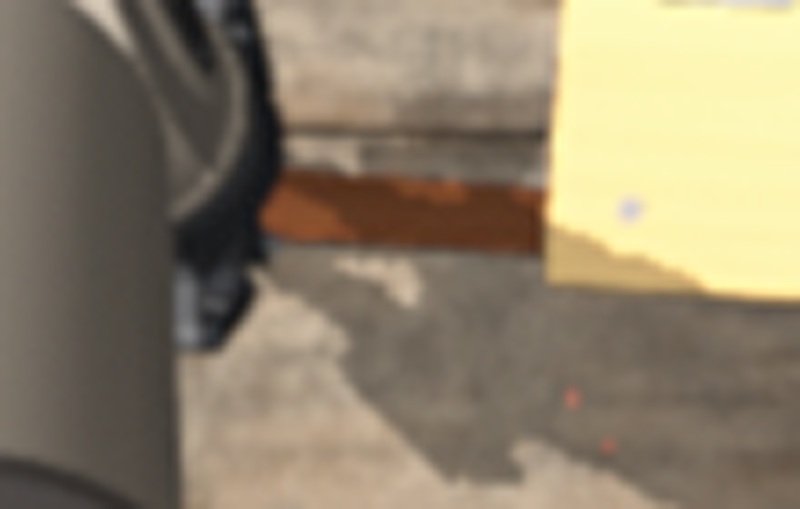

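The tip has just gone under the board's edge at crop column 545, with its centre near row 219. The screw is at (629,209).

Run:
```python
from h import *
t=cam("top"); f=lambda u,v:(200+(u+.5)/800*110-.5,190+(v+.5)/509*70-.5)
print(ray(t,[f(545,188),f(545,252)],.006),ray(t,[f(290,172),f(290,242)],.018),"screw",ray(t,[f(629,209)],.039),"corner",ray(t,[f(546,284)],.038))
```

```text
[[0.57920523 0.14805993 0.006     ]
 [0.55517514 0.14730723 0.006     ]] [[0.58165742 0.24108921 0.018     ]
 [0.55558538 0.24006538 0.018     ]] screw [[0.56704769 0.11311246 0.039     ]] corner [[0.53930951 0.14245468 0.038     ]]
```

Emit:
{"fn": "jog_arm", "kwargs": {
  "rows": [
    {"x": 0, "y": 0, "z": 0.5, "ax": 0, "ay": 0, "az": 0, "fingers": 15},
    {"x": 0, "y": 0, "z": 0.2, "ax": 0, "ay": 0, "az": 0, "fingers": 15},
    {"x": -2, "y": 0, "z": 0, "ax": 0, "ay": 0, "az": 0, "fingers": 15},
    {"x": -2, "y": 0, "z": 0, "ax": 0, "ay": 0, "az": 0, "fingers": 15},
    {"x": 0, "y": 0, "z": 0, "ax": 0, "ay": 0, "az": 0, "fingers": 15},
    {"x": 0, "y": 0, "z": 0, "ax": 0, "ay": 0, "az": 0, "fingers": 15},
    {"x": 0, "y": 0, "z": 0, "ax": 0, "ay": 0, "az": 0, "fingers": 15},
    {"x": 0, "y": 0, "z": 0, "ax": 0, "ay": 0, "az": 0, "fingers": 15}
  ]
}}

```text
t: 12.0
eef_pos: [0.573, 0.2513, 0.0035]
tool_rot: [0.0, 0.721, 0.693, 0.001]
contact_force: [-0.7, 1.9, 5.4]
gripper_width: 0.294
grasp_force: 40.2
```

Emit:
{"fn": "jog_arm", "kwargs": {
  "rows": [
    {"x": 0, "y": 0, "z": -0.3, "ax": 0, "ay": 0, "az": 0, "fingers": 15},
    {"x": -2, "y": 0, "z": 0, "ax": 0, "ay": 0, "az": 0, "fingers": 15},
    {"x": -2, "y": 0, "z": 0, "ax": 0, "ay": 0, "az": 0, "fingers": 15},
    {"x": -2, "y": 0, "z": 0, "ax": 0, "ay": 0, "az": 0, "fingers": 15},
    {"x": -2, "y": 0, "z": 0, "ax": 0, "ay": 0, "az": 0, "fingers": 15},
    {"x": 0, "y": 0, "z": 0, "ax": 0, "ay": 0, "az": 0, "fingers": 15},
    {"x": 0, "y": 0, "z": 0, "ax": 0, "ay": 0, "az": 0, "fingers": 15},
    {"x": 0, "y": 0, "z": 0, "ax": 0, "ay": 0, "az": 0, "fingers": 15}
  ]
}}

```text
t: 12.8
eef_pos: [0.5723, 0.2422, 0.0035]
tool_rot: [0.0, 0.721, 0.693, -0.0]
contact_force: [0.5, 1.6, 5.7]
gripper_width: 0.293
grasp_force: 40.3
```

Emit:
{"fn": "jog_arm", "kwargs": {
  "rows": [
    {"x": -0.5, "y": 0, "z": 0, "ax": 0, "ay": 0, "az": 0, "fingers": 15},
    {"x": -0.5, "y": 0, "z": 0, "ax": 0, "ay": 0, "az": 0, "fingers": 15},
    {"x": -0.5, "y": 0, "z": 0, "ax": 0, "ay": 0, "az": 0, "fingers": 15},
    {"x": -0.5, "y": 0, "z": 0, "ax": 0, "ay": 0, "az": 0, "fingers": 15},
    {"x": -0.5, "y": 0, "z": 0, "ax": 0, "ay": 0, "az": 0, "fingers": 15},
    {"x": -0.5, "y": 0, "z": 0, "ax": 0, "ay": 0, "az": 0, "fingers": 15},
    {"x": -0.5, "y": 0, "z": 0, "ax": 0, "ay": 0, "az": 0, "fingers": 15},
    {"x": -0.5, "y": 0, "z": 0, "ax": 0, "ay": 0, "az": 0, "fingers": 15}
  ]
}}

```text
t: 13.6
eef_pos: [0.5721, 0.2389, 0.0035]
tool_rot: [-0.0, 0.721, 0.693, 0.0]
contact_force: [-0.9, 2.0, 5.3]
gripper_width: 0.294
grasp_force: 40.2
```

Emit:
{"fn": "jog_arm", "kwargs": {
  "rows": [
    {"x": -0.5, "y": 0, "z": -0.3, "ax": 0, "ay": 0, "az": 0, "fingers": 15},
    {"x": -0.5, "y": 0, "z": 0, "ax": 0, "ay": 0, "az": 0, "fingers": 15},
    {"x": -0.5, "y": 0, "z": 0, "ax": 0, "ay": 0, "az": 0, "fingers": 15},
    {"x": -0.5, "y": 0, "z": 0, "ax": 0, "ay": 0, "az": 0, "fingers": 15},
    {"x": -0.5, "y": 0, "z": 0, "ax": 0, "ay": 0, "az": 0, "fingers": 15},
    {"x": -0.5, "y": 0, "z": 0, "ax": 0, "ay": 0, "az": 0, "fingers": 15},
    {"x": -0.5, "y": 0, "z": 0, "ax": 0, "ay": 0, "az": 0, "fingers": 15},
    {"x": -0.5, "y": 0, "z": 0, "ax": 0, "ay": 0, "az": 0, "fingers": 15}
  ]
}}

```text
t: 14.4
eef_pos: [0.5717, 0.2344, 0.0035]
tool_rot: [-0.0, 0.721, 0.693, -0.0]
contact_force: [0.4, 1.0, 1.2]
gripper_width: 0.292
grasp_force: 39.8
```

Emit:
{"fn": "jog_arm", "kwargs": {
  "rows": [
    {"x": -0.5, "y": 0, "z": 0, "ax": 0, "ay": 0, "az": 0, "fingers": 15},
    {"x": -0.5, "y": 0, "z": 0, "ax": 0, "ay": 0, "az": 0, "fingers": 15},
    {"x": -0.5, "y": 0, "z": 0, "ax": 0, "ay": 0, "az": 0, "fingers": 15},
    {"x": -0.5, "y": 0, "z": 0, "ax": 0, "ay": 0, "az": 0, "fingers": 15},
    {"x": -0.5, "y": 0, "z": 0, "ax": 0, "ay": 0, "az": 0, "fingers": 15},
    {"x": -0.5, "y": 0, "z": 0, "ax": 0, "ay": 0, "az": 0, "fingers": 15},
    {"x": -0.5, "y": 0, "z": 0, "ax": 0, "ay": 0, "az": 0, "fingers": 15},
    {"x": -0.5, "y": 0, "z": 0, "ax": 0, "ay": 0, "az": 0, "fingers": 15}
  ]
}}

```text
t: 15.2
eef_pos: [0.5716, 0.2305, 0.0036]
tool_rot: [-0.0, 0.721, 0.693, -0.0]
contact_force: [-0.4, 0.1, -0.5]
gripper_width: 0.293
grasp_force: 39.5
```

Emit:
{"fn": "jog_arm", "kwargs": {
  "rows": [
    {"x": -0.5, "y": 0, "z": 0, "ax": 0, "ay": 0, "az": 0, "fingers": 15},
    {"x": -0.5, "y": 0, "z": 0, "ax": 0, "ay": 0, "az": 0, "fingers": 15},
    {"x": -0.5, "y": 0, "z": 0, "ax": 0, "ay": 0, "az": 0, "fingers": 15},
    {"x": -0.5, "y": 0, "z": 0, "ax": 0, "ay": 0, "az": 0, "fingers": 15},
    {"x": -0.5, "y": 0, "z": 0, "ax": 0, "ay": 0, "az": 0, "fingers": 15},
    {"x": -0.5, "y": 0, "z": 0, "ax": 0, "ay": 0, "az": 0, "fingers": 15},
    {"x": -0.5, "y": 0, "z": 0, "ax": 0, "ay": 0, "az": 0, "fingers": 15},
    {"x": -0.5, "y": 0, "z": 0, "ax": 0, "ay": 0, "az": 0, "fingers": 15}
  ]
}}

```text
t: 16.0
eef_pos: [0.5715, 0.2267, 0.0037]
tool_rot: [-0.0, 0.721, 0.693, -0.0]
contact_force: [-0.2, 0.3, -0.5]
gripper_width: 0.296
grasp_force: 39.5
```

Emit:
{"fn": "jog_arm", "kwargs": {
  "rows": [
    {"x": -0.5, "y": 0, "z": 0, "ax": 0, "ay": 0, "az": 0, "fingers": 15},
    {"x": -0.5, "y": 0, "z": 0, "ax": 0, "ay": 0, "az": 0, "fingers": 15},
    {"x": -0.5, "y": 0, "z": 0, "ax": 0, "ay": 0, "az": 0, "fingers": 15},
    {"x": -0.5, "y": 0, "z": 0, "ax": 0, "ay": 0, "az": 0, "fingers": 15},
    {"x": -0.5, "y": 0, "z": 0, "ax": 0, "ay": 0, "az": 0, "fingers": 15},
    {"x": -0.5, "y": 0, "z": 0, "ax": 0, "ay": 0, "az": 0, "fingers": 15},
    {"x": -0.5, "y": 0, "z": 0, "ax": 0, "ay": 0, "az": 0, "fingers": 15},
    {"x": -0.5, "y": 0, "z": 0, "ax": 0, "ay": 0, "az": 0, "fingers": 15}
  ]
}}

```text
t: 16.8
eef_pos: [0.5714, 0.2227, 0.0037]
tool_rot: [-0.0, 0.721, 0.693, 0.0]
contact_force: [0.6, -0.9, -0.5]
gripper_width: 0.294
grasp_force: 39.5
```

Emit:
{"fn": "jog_arm", "kwargs": {
  "rows": [
    {"x": -0.5, "y": 0, "z": 0.1, "ax": 0, "ay": 0, "az": 0, "fingers": 15},
    {"x": -0.5, "y": 0, "z": 0, "ax": 0, "ay": 0, "az": 0, "fingers": 15},
    {"x": -0.5, "y": 0, "z": 0, "ax": 0, "ay": 0, "az": 0, "fingers": 15},
    {"x": -0.5, "y": 0, "z": 0, "ax": 0, "ay": 0, "az": 0, "fingers": 15},
    {"x": -0.5, "y": 0, "z": 0, "ax": 0, "ay": 0, "az": 0, "fingers": 15},
    {"x": -0.5, "y": 0, "z": 0, "ax": 0, "ay": 0, "az": 0, "fingers": 15},
    {"x": -0.5, "y": 0, "z": 0, "ax": 0, "ay": 0, "az": 0, "fingers": 15},
    {"x": -0.5, "y": 0, "z": 0, "ax": 0, "ay": 0, "az": 0, "fingers": 15}
  ]
}}

```text
t: 17.6
eef_pos: [0.5713, 0.2187, 0.0036]
tool_rot: [-0.0, 0.721, 0.693, -0.0]
contact_force: [0.5, -0.5, -0.2]
gripper_width: 0.293
grasp_force: 39.5
```

Emit:
{"fn": "jog_arm", "kwargs": {
  "rows": [
    {"x": -0.5, "y": 0, "z": 0, "ax": 0, "ay": 0, "az": 0, "fingers": 15},
    {"x": -0.5, "y": 0, "z": 0, "ax": 0, "ay": 0, "az": 0, "fingers": 15},
    {"x": -0.5, "y": 0, "z": 0, "ax": 0, "ay": 0, "az": 0, "fingers": 15},
    {"x": -0.5, "y": 0, "z": 0, "ax": 0, "ay": 0, "az": 0, "fingers": 15},
    {"x": -0.5, "y": 0, "z": 0, "ax": 0, "ay": 0, "az": 0, "fingers": 15},
    {"x": -0.5, "y": 0, "z": 0, "ax": 0, "ay": 0, "az": 0, "fingers": 15},
    {"x": -0.5, "y": 0, "z": 0, "ax": 0, "ay": 0, "az": 0, "fingers": 15},
    {"x": -0.5, "y": 0, "z": 0, "ax": 0, "ay": 0, "az": 0, "fingers": 15}
  ]
}}

```text
t: 18.4
eef_pos: [0.5711, 0.2147, 0.0036]
tool_rot: [-0.0, 0.721, 0.693, -0.0]
contact_force: [0.2, -0.7, -0.3]
gripper_width: 0.288
grasp_force: 39.5
```

Emit:
{"fn": "jog_arm", "kwargs": {
  "rows": [
    {"x": -0.5, "y": 0, "z": 0, "ax": 0, "ay": 0, "az": 0, "fingers": 15},
    {"x": -0.5, "y": 0, "z": 0, "ax": 0, "ay": 0, "az": 0, "fingers": 15},
    {"x": -0.5, "y": 0, "z": 0, "ax": 0, "ay": 0, "az": 0, "fingers": 15},
    {"x": -0.5, "y": 0, "z": 0, "ax": 0, "ay": 0, "az": 0, "fingers": 15},
    {"x": -0.5, "y": 0, "z": 0, "ax": 0, "ay": 0, "az": 0, "fingers": 15},
    {"x": -0.5, "y": 0, "z": 0, "ax": 0, "ay": 0, "az": 0, "fingers": 15},
    {"x": -0.5, "y": 0, "z": 0, "ax": 0, "ay": 0, "az": 0, "fingers": 15},
    {"x": -0.5, "y": 0, "z": 0, "ax": 0, "ay": 0, "az": 0, "fingers": 15}
  ]
}}

```text
t: 19.2
eef_pos: [0.571, 0.2107, 0.0036]
tool_rot: [-0.0, 0.721, 0.693, 0.0]
contact_force: [-0.5, -1.0, -1.5]
gripper_width: 0.289
grasp_force: 39.5
```

Emit:
{"fn": "jog_arm", "kwargs": {
  "rows": [
    {"x": -0.5, "y": 0, "z": 0, "ax": 0, "ay": 0, "az": 0, "fingers": 15},
    {"x": -0.5, "y": 0, "z": 0, "ax": 0, "ay": 0, "az": 0, "fingers": 15},
    {"x": -0.5, "y": 0, "z": 0, "ax": 0, "ay": 0, "az": 0, "fingers": 15},
    {"x": -0.5, "y": 0, "z": 0, "ax": 0, "ay": 0, "az": 0, "fingers": 15},
    {"x": -0.5, "y": 0, "z": 0, "ax": 0, "ay": 0, "az": 0, "fingers": 15},
    {"x": -0.5, "y": 0, "z": 0, "ax": 0, "ay": 0, "az": 0, "fingers": 15},
    {"x": -0.5, "y": 0, "z": 0, "ax": 0, "ay": 0, "az": 0, "fingers": 15},
    {"x": -0.5, "y": 0, "z": 0, "ax": 0, "ay": 0, "az": 0, "fingers": 15}
  ]
}}

```text
t: 20.0
eef_pos: [0.5708, 0.2067, 0.0036]
tool_rot: [-0.0, 0.721, 0.693, 0.0]
contact_force: [0.5, 0.3, -0.1]
gripper_width: 0.292
grasp_force: 39.5
```

Emit:
{"fn": "jog_arm", "kwargs": {
  "rows": [
    {"x": -0.5, "y": 0, "z": 0, "ax": 0, "ay": 0, "az": 0, "fingers": 15},
    {"x": -0.5, "y": 0, "z": 0, "ax": 0, "ay": 0, "az": 0, "fingers": 15},
    {"x": -0.5, "y": 0, "z": 0, "ax": 0, "ay": 0, "az": 0, "fingers": 15},
    {"x": -0.5, "y": 0, "z": 0, "ax": 0, "ay": 0, "az": 0, "fingers": 15},
    {"x": -0.5, "y": 0, "z": 0, "ax": 0, "ay": 0, "az": 0, "fingers": 15},
    {"x": -0.5, "y": 0, "z": 0, "ax": 0, "ay": 0, "az": 0, "fingers": 15},
    {"x": -0.5, "y": 0, "z": 0, "ax": 0, "ay": 0, "az": 0, "fingers": 15},
    {"x": -0.5, "y": 0, "z": 0, "ax": 0, "ay": 0, "az": 0, "fingers": 15}
  ]
}}

```text
t: 20.8
eef_pos: [0.5706, 0.2033, 0.0036]
tool_rot: [-0.0, 0.721, 0.693, 0.0]
contact_force: [-0.0, 2.6, -1.5]
gripper_width: 0.296
grasp_force: 39.5
```

The force along y is rising, so the shim has started to bite. From here I'll use fine steps.

Emit:
{"fn": "jog_arm", "kwargs": {
  "rows": [
    {"x": -0.2, "y": 0, "z": 0, "ax": 0, "ay": 0, "az": 0, "fingers": 15},
    {"x": -0.2, "y": 0, "z": 0, "ax": 0, "ay": 0, "az": 0, "fingers": 15},
    {"x": -0.2, "y": 0, "z": 0, "ax": 0, "ay": 0, "az": 0, "fingers": 15},
    {"x": 0, "y": 0, "z": 0, "ax": 0, "ay": 0, "az": 0, "fingers": 15},
    {"x": 0, "y": 0, "z": 0, "ax": 0, "ay": 0, "az": 0, "fingers": 15},
    {"x": 0, "y": 0, "z": 0, "ax": 0, "ay": 0, "az": 0, "fingers": 15},
    {"x": 0, "y": 0, "z": 0, "ax": 0, "ay": 0, "az": 0, "fingers": 15},
    {"x": 0, "y": 0, "z": 0, "ax": 0, "ay": 0, "az": 0, "fingers": 15}
  ]
}}

```text
t: 21.6
eef_pos: [0.5706, 0.2025, 0.0036]
tool_rot: [-0.0, 0.721, 0.693, 0.0]
contact_force: [0.6, 4.0, -1.2]
gripper_width: 0.285
grasp_force: 39.4
```

```bash
cat > f.py <<'E'
from h import *
F=[];P=[]
for i in range(8):
    o=bot.get_obs();F.append(o["contact_force"]);P.append(o["eef_pos"]);bot.read_camera("top")
print(o["t"],np.mean(F,0).round(2),np.std(F,0).round(2),np.mean(P,0).round(5))
E
python3 f.py
```

```text
21.95 [ 0.18  4.86 -1.84] [0.29 0.47 0.46] [0.57062 0.20239 0.00362]
```

Emit:
{"fn": "jog_arm", "kwargs": {
  "rows": [
    {"x": 0, "y": 0, "z": 0.1, "ax": 0, "ay": 0, "az": 0, "fingers": 15},
    {"x": -0.2, "y": 0, "z": 0, "ax": 0, "ay": 0, "az": 0, "fingers": 15},
    {"x": -0.1, "y": 0, "z": 0, "ax": 0, "ay": 0, "az": 0, "fingers": 15},
    {"x": 0, "y": 0, "z": 0, "ax": 0, "ay": 0, "az": 0, "fingers": 15},
    {"x": 0, "y": 0, "z": 0, "ax": 0, "ay": 0, "az": 0, "fingers": 15},
    {"x": 0, "y": 0, "z": 0, "ax": 0, "ay": 0, "az": 0, "fingers": 15},
    {"x": 0, "y": 0, "z": 0, "ax": 0, "ay": 0, "az": 0, "fingers": 15},
    {"x": 0, "y": 0, "z": 0, "ax": 0, "ay": 0, "az": 0, "fingers": 15}
  ]
}}

```text
t: 22.8
eef_pos: [0.5706, 0.202, 0.0035]
tool_rot: [-0.0, 0.721, 0.693, 0.0]
contact_force: [0.1, 5.5, -1.2]
gripper_width: 0.29
grasp_force: 39.4
```

```bash
python3 f.py
```

```text
23.15 [ 0.25  4.91 -2.16] [0.42 0.36 0.56] [0.57061 0.20202 0.00352]
```

Emit:
{"fn": "jog_arm", "kwargs": {
  "rows": [
    {"x": 0, "y": 0, "z": 0.1, "ax": 0, "ay": 0, "az": 0, "fingers": 15},
    {"x": 0, "y": 0, "z": 0.1, "ax": 0, "ay": 0, "az": 0, "fingers": 15},
    {"x": 0, "y": 0, "z": 0, "ax": 0, "ay": 0, "az": 0, "fingers": 15},
    {"x": 0, "y": 0, "z": 0, "ax": 0, "ay": 0, "az": 0, "fingers": 15},
    {"x": 0, "y": 0, "z": 0, "ax": 0, "ay": 0, "az": 0, "fingers": 15},
    {"x": 0, "y": 0, "z": 0, "ax": 0, "ay": 0, "az": 0, "fingers": 15},
    {"x": 0, "y": 0, "z": 0, "ax": 0, "ay": 0, "az": 0, "fingers": 15},
    {"x": 0, "y": 0, "z": 0, "ax": 0, "ay": 0, "az": 0, "fingers": 15}
  ]
}}

```text
t: 24.0
eef_pos: [0.5706, 0.2021, 0.0035]
tool_rot: [-0.0, 0.721, 0.693, 0.0]
contact_force: [-0.9, 5.3, -0.1]
gripper_width: 0.29
grasp_force: 39.7
```

```bash
python3 f.py
```

```text
24.35 [-0.6   5.03  0.32] [0.31 0.29 0.45] [0.57062 0.20204 0.00349]
```

Emit:
{"fn": "jog_arm", "kwargs": {
  "rows": [
    {"x": 0, "y": 0, "z": 0, "ax": 0, "ay": 0, "az": 0, "fingers": 38},
    {"x": 0, "y": 0, "z": 0, "ax": 0, "ay": 0, "az": 0, "fingers": 38},
    {"x": 0, "y": 0, "z": 0, "ax": 0, "ay": 0, "az": 0, "fingers": 38},
    {"x": 0, "y": 0, "z": 0, "ax": 0, "ay": 0, "az": 0, "fingers": 38},
    {"x": 0, "y": 0, "z": 0, "ax": 0, "ay": 0, "az": 0, "fingers": 38},
    {"x": 0, "y": 0, "z": 0, "ax": 0, "ay": 0, "az": 0, "fingers": 38},
    {"x": 0, "y": 0, "z": 0, "ax": 0, "ay": 0, "az": 0, "fingers": 38},
    {"x": 0, "y": 0, "z": 0, "ax": 0, "ay": 0, "az": 0, "fingers": 38}
  ]
}}

```text
t: 25.2
eef_pos: [0.5706, 0.2019, 0.0033]
tool_rot: [-0.0, 0.721, 0.693, -0.0]
contact_force: [-0.5, -0.9, -0.2]
gripper_width: 0.449
grasp_force: 0.0
```

```bash
python3 f.py
```

```text
25.55 [-0.19  0.33  0.01] [0.5  0.61 0.64] [0.57059 0.20187 0.0033 ]
```

Emit:
{"fn": "jog_arm", "kwargs": {
  "rows": [
    {"x": 0, "y": 0, "z": -4, "ax": 0, "ay": 0, "az": 0, "fingers": 38},
    {"x": 0, "y": 0, "z": -6, "ax": 0, "ay": 0, "az": 0, "fingers": 38},
    {"x": 0, "y": 0, "z": -10, "ax": 0, "ay": 0, "az": 0, "fingers": 38},
    {"x": 0, "y": 0, "z": -15, "ax": 0, "ay": 0, "az": 0, "fingers": 38},
    {"x": 0, "y": 0, "z": -15, "ax": 0, "ay": 0, "az": 0, "fingers": 38},
    {"x": 0, "y": 0, "z": -15, "ax": 0, "ay": 0, "az": 0, "fingers": 38},
    {"x": 0, "y": 0, "z": -15, "ax": 0, "ay": 0, "az": 0, "fingers": 38},
    {"x": 0, "y": 0, "z": 0, "ax": 0, "ay": 0, "az": 0, "fingers": 0}
  ]
}}

```text
t: 26.4
eef_pos: [0.5723, 0.2025, 0.0862]
tool_rot: [0.001, 0.721, 0.693, 0.002]
contact_force: [-0.4, -0.2, -0.2]
gripper_width: 0.289
grasp_force: 0.0
```

Emit:
{"fn": "jog_arm", "kwargs": {
  "rows": [
    {"x": -14, "y": -3, "z": 0, "ax": 0, "ay": 0, "az": 0, "fingers": 0},
    {"x": -14, "y": -3, "z": 0, "ax": 0, "ay": 0, "az": 0, "fingers": 0},
    {"x": -14, "y": -3, "z": 0, "ax": 0, "ay": 0, "az": 0, "fingers": 0},
    {"x": -14, "y": 0, "z": 0, "ax": 0, "ay": 0, "az": 0, "fingers": 0},
    {"x": -14, "y": 0, "z": 0, "ax": 0, "ay": 0, "az": 0, "fingers": 0},
    {"x": -12, "y": 0, "z": 0, "ax": 0, "ay": 0, "az": 0, "fingers": 0},
    {"x": 0, "y": 0, "z": 0, "ax": 0, "ay": 0, "az": 0, "fingers": 0},
    {"x": 0, "y": 0, "z": 0, "ax": 0, "ay": 0, "az": 0, "fingers": 0}
  ]
}}

```text
t: 27.2
eef_pos: [0.5585, 0.1203, 0.0833]
tool_rot: [-0.0, 0.721, 0.693, 0.0]
contact_force: [-0.1, -0.4, -0.2]
gripper_width: 0.002
grasp_force: 0.0
```

```bash
python3 f.py
python3 - <<'E'
from h import *
s=cam("side"); cv2.imwrite("pics/s5.png",cv2.resize(s[0][190:330,180:330],None,fx=4.2,fy=4.2,interpolation=cv2.INTER_CUBIC)[:,:,::-1])
E
```

```text
27.55 [0.03 0.1  0.13] [0.4  0.33 0.43] [0.5584  0.12101 0.0833 ]
```

View pics/s5.png

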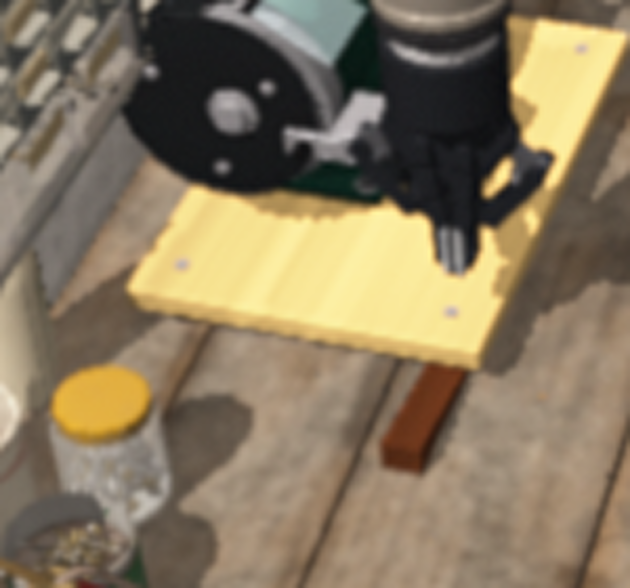

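The shim lies under the corner, with its thick end at (405,450). The shut fingers are above the screw at (452,312), and the gripper is clear of the wheel. I'll descend now.

Emit:
{"fn": "jog_arm", "kwargs": {
  "rows": [
    {"x": 0, "y": 0, "z": 10, "ax": 0, "ay": 0, "az": 0, "fingers": 0},
    {"x": 0, "y": 0, "z": 10, "ax": 0, "ay": 0, "az": 0, "fingers": 0},
    {"x": 0, "y": 0, "z": 10, "ax": 0, "ay": 0, "az": 0, "fingers": 0},
    {"x": 0, "y": 0, "z": 6, "ax": 0, "ay": 0, "az": 0, "fingers": 0},
    {"x": 0, "y": 0, "z": 4, "ax": 0, "ay": 0, "az": 0, "fingers": 0},
    {"x": 0, "y": 0, "z": 2, "ax": 0, "ay": 0, "az": 0, "fingers": 0},
    {"x": 0, "y": 0, "z": 0, "ax": 0, "ay": 0, "az": 0, "fingers": 0},
    {"x": 0, "y": 0, "z": 0, "ax": 0, "ay": 0, "az": 0, "fingers": 0}
  ]
}}

```text
t: 28.45
eef_pos: [0.5586, 0.1203, 0.0415]
tool_rot: [0.0, 0.721, 0.693, 0.0]
contact_force: [-1.2, -0.7, 0.1]
gripper_width: -0.007
grasp_force: 0.0
```

Emit:
{"fn": "jog_arm", "kwargs": {
  "rows": [
    {"x": 0, "y": 0, "z": 0.4, "ax": 0, "ay": 0, "az": 0, "fingers": 0},
    {"x": 0, "y": 0, "z": 0.4, "ax": 0, "ay": 0, "az": 0, "fingers": 0},
    {"x": 0, "y": 0, "z": 0.4, "ax": 0, "ay": 0, "az": 0, "fingers": 0},
    {"x": 0, "y": 0, "z": 0.4, "ax": 0, "ay": 0, "az": 0, "fingers": 0},
    {"x": 0, "y": 0, "z": 0.2, "ax": 0, "ay": 0, "az": 0, "fingers": 0},
    {"x": 0, "y": 0, "z": 0, "ax": 0, "ay": 0, "az": 0, "fingers": 0},
    {"x": 0, "y": 0, "z": 0, "ax": 0, "ay": 0, "az": 0, "fingers": 0},
    {"x": 0, "y": 0, "z": 0, "ax": 0, "ay": 0, "az": 0, "fingers": 0}
  ]
}}

```text
t: 29.25
eef_pos: [0.5583, 0.1202, 0.0395]
tool_rot: [-0.0, 0.721, 0.693, -0.0]
contact_force: [-0.0, 0.0, 1.1]
gripper_width: 0.003
grasp_force: 0.0
```

Emit:
{"fn": "jog_arm", "kwargs": {
  "rows": [
    {"x": 0, "y": 0, "z": 0.3, "ax": 0, "ay": 0, "az": 0, "fingers": 0},
    {"x": 0, "y": 0, "z": 0.3, "ax": 0, "ay": 0, "az": 0, "fingers": 0},
    {"x": 0, "y": 0, "z": 0.3, "ax": 0, "ay": 0, "az": 0, "fingers": 0},
    {"x": 0, "y": 0, "z": 0.1, "ax": 0, "ay": 0, "az": 0, "fingers": 0},
    {"x": 0, "y": 0, "z": 0, "ax": 0, "ay": 0, "az": 0, "fingers": 0},
    {"x": 0, "y": 0, "z": 0, "ax": 0, "ay": 0, "az": 0, "fingers": 0},
    {"x": 0, "y": 0, "z": 0, "ax": 0, "ay": 0, "az": 0, "fingers": 0},
    {"x": 0, "y": 0, "z": 0, "ax": 0, "ay": 0, "az": 0, "fingers": 0}
  ]
}}

```text
t: 30.05
eef_pos: [0.5583, 0.1203, 0.0385]
tool_rot: [-0.0, 0.721, 0.693, 0.0]
contact_force: [-0.5, 0.7, -0.5]
gripper_width: -0.0
grasp_force: 0.0
```

Emit:
{"fn": "jog_arm", "kwargs": {
  "rows": [
    {"x": 0, "y": 0, "z": 0.3, "ax": 0, "ay": 0, "az": 0, "fingers": 0},
    {"x": 0, "y": 0, "z": 0.3, "ax": 0, "ay": 0, "az": 0, "fingers": 0},
    {"x": 0, "y": 0, "z": 0.3, "ax": 0, "ay": 0, "az": 0, "fingers": 0},
    {"x": 0, "y": 0, "z": 0.1, "ax": 0, "ay": 0, "az": 0, "fingers": 0},
    {"x": 0, "y": 0, "z": 0, "ax": 0, "ay": 0, "az": 0, "fingers": 0},
    {"x": 0, "y": 0, "z": 0, "ax": 0, "ay": 0, "az": 0, "fingers": 0},
    {"x": 0, "y": 0, "z": 0, "ax": 0, "ay": 0, "az": 0, "fingers": 0},
    {"x": 0, "y": 0, "z": 0, "ax": 0, "ay": 0, "az": 0, "fingers": 0}
  ]
}}

```text
t: 30.85
eef_pos: [0.5584, 0.1203, 0.0381]
tool_rot: [-0.0, 0.721, 0.693, 0.0]
contact_force: [-2.1, 0.3, 6.4]
gripper_width: -0.003
grasp_force: 3.5
```

Emit:
{"fn": "jog_arm", "kwargs": {
  "rows": [
    {"x": 0, "y": 0, "z": 0.3, "ax": 0, "ay": 0, "az": 0, "fingers": 0},
    {"x": 0, "y": 0, "z": 0.3, "ax": 0, "ay": 0, "az": 0, "fingers": 0},
    {"x": 0, "y": 0, "z": 0.2, "ax": 0, "ay": 0, "az": 0, "fingers": 0},
    {"x": 0, "y": 0, "z": 0, "ax": 0, "ay": 0, "az": 0, "fingers": 0},
    {"x": 0, "y": 0, "z": 0, "ax": 0, "ay": 0, "az": 0, "fingers": 0},
    {"x": 0, "y": 0, "z": 0, "ax": 0, "ay": 0, "az": 0, "fingers": 0},
    {"x": 0, "y": 0, "z": 0, "ax": 0, "ay": 0, "az": 0, "fingers": 0},
    {"x": 0, "y": 0, "z": 0, "ax": 0, "ay": 0, "az": 0, "fingers": 0}
  ]
}}

```text
t: 31.65
eef_pos: [0.5584, 0.1203, 0.038]
tool_rot: [-0.0, 0.721, 0.693, 0.0]
contact_force: [-5.3, -0.9, 14.4]
gripper_width: 0.0
grasp_force: 7.3
```

Emit:
{"fn": "jog_arm", "kwargs": {
  "rows": [
    {"x": 0, "y": 0, "z": 0.3, "ax": 0, "ay": 0, "az": 0, "fingers": 0},
    {"x": 0, "y": 0, "z": 0.3, "ax": 0, "ay": 0, "az": 0, "fingers": 0},
    {"x": 0, "y": 0, "z": 0, "ax": 0, "ay": 0, "az": 0, "fingers": 0},
    {"x": 0, "y": 0, "z": 0, "ax": 0, "ay": 0, "az": 0, "fingers": 0},
    {"x": 0, "y": 0, "z": 0, "ax": 0, "ay": 0, "az": 0, "fingers": 0},
    {"x": 0, "y": 0, "z": 0, "ax": 0, "ay": 0, "az": 0, "fingers": 0},
    {"x": 0, "y": 0, "z": 0, "ax": 0, "ay": 0, "az": 0, "fingers": 0},
    {"x": 0, "y": 0, "z": 0, "ax": 0, "ay": 0, "az": 0, "fingers": 0}
  ]
}}

```text
t: 32.45
eef_pos: [0.5584, 0.1203, 0.0379]
tool_rot: [-0.0, 0.721, 0.693, 0.0]
contact_force: [-5.9, -1.1, 19.8]
gripper_width: -0.003
grasp_force: 9.9
```

```bash
python3 f.py
```

```text
32.8 [-6.4  -1.04 19.84] [0.49 0.3  0.35] [0.55844 0.12031 0.03795]
```

The board holds at 20 N with almost no give. I'll retract gently.

Emit:
{"fn": "jog_arm", "kwargs": {
  "rows": [
    {"x": 0, "y": 0, "z": -0.7, "ax": 0, "ay": 0, "az": 0, "fingers": 0},
    {"x": 0, "y": 0, "z": -0.7, "ax": 0, "ay": 0, "az": 0, "fingers": 0},
    {"x": 0, "y": 0, "z": -1, "ax": 0, "ay": 0, "az": 0, "fingers": 0},
    {"x": 0, "y": 0, "z": -3, "ax": 0, "ay": 0, "az": 0, "fingers": 0},
    {"x": 0, "y": 0, "z": -10, "ax": 0, "ay": 0, "az": 0, "fingers": 0},
    {"x": 0, "y": 0, "z": -20, "ax": 0, "ay": 0, "az": 0, "fingers": 0},
    {"x": 0, "y": 0, "z": -20, "ax": 0, "ay": 0, "az": 0, "fingers": 0},
    {"x": 0, "y": 0, "z": 0, "ax": 0, "ay": 0, "az": 0, "fingers": 0}
  ]
}}

```text
t: 33.65
eef_pos: [0.5605, 0.1207, 0.0946]
tool_rot: [0.001, 0.721, 0.693, 0.002]
contact_force: [1.4, 0.7, 0.6]
gripper_width: 0.0
grasp_force: 0.0
```

Emit:
{"fn": "jog_arm", "kwargs": {
  "rows": [
    {"x": 15, "y": 0, "z": -10, "ax": 0, "ay": 0, "az": 0, "fingers": 0},
    {"x": 15, "y": 0, "z": -10, "ax": 0, "ay": 0, "az": 0, "fingers": 0},
    {"x": 15, "y": 0, "z": -10, "ax": 0, "ay": 0, "az": 0, "fingers": 0},
    {"x": 15, "y": 0, "z": -10, "ax": 0, "ay": 0, "az": 0, "fingers": 0},
    {"x": 0, "y": 0, "z": 0, "ax": 0, "ay": 0, "az": 0, "fingers": 0},
    {"x": 0, "y": 0, "z": 0, "ax": 0, "ay": 0, "az": 0, "fingers": 0},
    {"x": 0, "y": 0, "z": 0, "ax": 0, "ay": 0, "az": 0, "fingers": 0},
    {"x": 0, "y": 0, "z": 0, "ax": 0, "ay": 0, "az": 0, "fingers": 0}
  ]
}}

```text
t: 34.45
eef_pos: [0.5604, 0.179, 0.1309]
tool_rot: [-0.0, 0.722, 0.692, -0.001]
contact_force: [0.1, -0.7, 1.0]
gripper_width: 0.008
grasp_force: 0.0
```

```bash
python3 -c "
from station import bot
o=bot.get_obs();print(o['t'],o['eef_pos'],o['contact_force']);print(bot.hand_in())"
```

```text
34.45 [0.56043513 0.17902213 0.13093558] [ 0.062494   -0.73762525  0.98741651]
the job is handed in; nothing more can be done
None
```

I slid the shim under the front left foot until it dragged at about 5 N and let go of it there, then pressed the corner with about 20 N without it rocking, and handed the job in at 34.5 s; no verdict came back.

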